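Put the loose thread away on its shade stands

ROBOT

A 6-joint arm with a two-finger parallel gripper is mounted at the origin on the work surface; the furniture and walls round the work are solid. World frame = base frame: x ahead of the robot, y to its left, z up, the work surface at z = 0. Lengths are in m, angles in rad, forces in N, time in s.
With the tool pointing down it reaches from about 0.2 to 0.875 m from the base axis. Payload 3.4 kg.
Tool frame: the origin (TCP) lies at the very end of the fingers, on their centre line; the grasp point (between the pads) lies 19 mm behind it; z points along the fingers, y is the line along which they close (so a half turn about z gives the same grasp; the last joint's range is limited). The gripper opens to 94 mm and grips with 3 to 60 N. Pads are 16 mm wide; open, the fingers measure 119 mm over their backs; the gripper's body (75 mm by 177 mm) begins 78 mm behind the grasp point.
Start: joints at [1.212, 0.276, 1.505, -0, 1.361, -0.121], TCP at [0.135, 0.559, 0.205] pointing down, gripper open.
Joint ranges: [-2.89, 2.89], [-0.75, 2.08], [0.22, 2.7], [-1.18, 4.32], [0.11, 2.71], [-2.7, 2.7]. Speed limits (rad/s): [2.57, 2.57, 3.14, 3.14, 3.14, 3.14].

INTERFACE

Orientations are given as [roll, pitch, yaw] about the fixed x, y, z axes, in that order (R = Rz(yaw) Ry(pitch) Rx(roll)).
In Python, from bench import ctrl gives the robot as it stands.
- The arm moves only by the tool move_arm, never from a script. Its argument "steps" is a list of rows, each a list of 7 numbers: the shift along the tool's x, y, z in m, then the turn, a rotation vector about the tool's x, y, z in degrees, then the opening, from 0 (shut) to 1 (fully open). A call has 1 to 5 rows; each row is the pose to reach, as a shift and turn from the pose commanded when the call began, along the tool's axes at that moment; what a row does not reach only later rows make up. A row lasts 1/10 s, in which the tool goes at most 50 mm and 8.59 degrees, less where a joint would pass 70% of its speed; a pose out of reach is approached as far as the arm can. A call with a gripper value outside its range is refused whole. The fingers move at their own pace and stop on an object; "grip_force" is the grip in N (left out, the last holds). Time passes only in rows, so rows that repeat a pose let the fingers close. It gives the time, the measured TCP pose, the force, the opening and the grip force at its end, in the units of the state.
- ctrl.read_state(): the state, without advancing time (a new reading comes with each control period).
- ctrl.capture(name): name is "scene" or "top" or "wrist"; returns the picture (420x560x3 uint8, blue, green, red); there is no depth.
- ctrl.get_calibration(name): a dict with "vertical_fov" (degrees; the focal length in pixels is half the picture's height over the tangent of half this angle, whatever the lens; pixels are square), "cx", "cy" (the principal point, pixels), "R" (3x3) and "t" (3): a world point X has camera coordinates R X + t. Camera axes: x right, y down, z forward; pixel columns grow to the right and rows downward; lengths in m; the calibration is good to about 2 mm. A picture is of the moment at which its call begins: read the wrist's pose just before it. get_calibration takes no time and is no camera call; for the wrist camera it gives the pose at the moment of the call.
- ctrl.hand_in(): hands the job in; it is judged then, once.
The state is a dict: "clock": time; "joints": joint angles; "joint_vel": joint speeds; "effort": joint torques, N m; "tcp_pos": TCP position; "eef_rot": TCP orientation; "contact_force": force on the tool from outside, world axes, zero at the start; "wrist_torque": the same for the moment, N m; "gripper_width": opening from 0.0 (shut) to 1.0 (fully open); "grasp_force": force on a finger pad.
Only numpy, scipy, OpenCV 4.12 (cv2) and the standard library are available. Lean on these libraries where they do the work, as an engineer would, in place of code of your own. Each camera call takes 0.05 s, during which the arm holds its last target. There are 200 camera calls.

TASK

After a colour change on the sewing machines, put the four loose threads away: each one goes on the thread stand that holds its own colour, the two cones over the free stout wooden peg and the two small spools over the free thin steel pin, upright and right down on the felt. Knock nothing over, and leave the glue bottle and the little oiler that stand among the threads where they are.

Things in the scene. Friction and masses are not known exactly. Their poses are not given: they have to be found in the camera images.
- cone_black: loose black thread cone, white core, standing upright, hollow right through. Origin: centre of its underside, z up its axis. 88 mm high; 64 mm across at the bottom, tapering evenly to 44 mm at 77 mm height, then a white nose 32 mm across. Bore 45 mm wide at the bottom, narrowing to 26 mm. About 0.15 kg. Grip it across the thread 60 to 65 mm up (about 48 mm wide).
- cone_rust: loose rust-brown thread cone, white core, standing upright, hollow right through. Origin: centre of its underside, z up its axis. 88 mm high; 64 mm across at the bottom, tapering evenly to 44 mm at 77 mm height, then a white nose 32 mm across. Bore 45 mm wide at the bottom, narrowing to 26 mm. About 0.15 kg. Grip it across the thread 60 to 65 mm up (about 48 mm wide).
- spool_black: loose small black thread spool on a white core with a white foot rim, standing upright. Origin: centre of its underside, z up its axis. 60 mm high, 40 mm across, and grips like a plain cylinder of 40 mm; straight bore 24 mm wide right through. About 0.08 kg.
- spool_cream: loose small cream thread spool on a white core with a white foot rim, standing upright. Origin: centre of its underside, z up its axis. 60 mm high, 40 mm across, and grips like a plain cylinder of 40 mm; straight bore 24 mm wide right through. About 0.08 kg.
- stand_black: fixed wooden stand for black thread, 150 (x) by 184 (y) mm. Origin: centre of its underside; x to its back, y to its left. Felt tops at z 20. Cone pegs (28 mm wide, tapering to 13, 50 above felt) at (35,0) and (-35,50) mm; spool pin (6 wide, 43 above felt) at (-35,-50). A black cone is fixed at (35,0); the other peg and the pin are free. Fixed cones reach z 108, spools 80.
- stand_rust: fixed wooden stand for rust-brown thread, 150 (x) by 184 (y) mm. Origin: centre of its underside; x to its back, y to its left. Felt tops at z 20. Cone pegs (28 mm wide, tapering to 13, 50 above felt) at (35,0) and (-35,50) mm; spool pin (6 wide, 43 above felt) at (-35,-50). A rust cone is fixed at (35,0), a rust spool at (-35,-50); peg (-35,50) is free. Fixed cones reach z 108, spools 80.
- stand_cream: fixed wooden stand for cream thread, 150 (x) by 184 (y) mm. Origin: centre of its underside; x to its back, y to its left. Felt tops at z 20. Cone pegs (28 mm wide, tapering to 13, 50 above felt) at (35,0) and (-35,50) mm; spool pin (6 wide, 43 above felt) at (-35,-50). Cream cones are fixed at (35,0) and (-35,50); the pin is free. Fixed cones reach z 108, spools 80.
- glue_bottle: bystander: small dark glue bottle with a yellow cap, 32 mm across, 88 mm high, standing loose among the threads; origin at the centre of its underside. To be left alone.
- dropper: bystander: small white oiler bottle with a pointed nozzle, 19 mm across, 58 mm high, standing loose among the threads; origin at the centre of its underside. To be left alone.

How it is judged:
By the outcome, as a careful person would: the job done as asked, in the order asked, and still so for the second after the job is handed in, with the robot touching nothing.
It also fails if it takes over 106 s, if anything falls off the work surface, if the arm or the gripper's body presses on something with over 40 N, if the wrist force passes 120 N, or if a joint passes its speed limit or range.

## Working session

There is one attempt and no reset: what is moved stays moved. The work goes in short steps, Python scripts to look and compute and a tool call to move; the robot and the scene stay as the last step left them, time stands still between calls to the robot, and variables do not carry over. Pictures are saved under pics/ and viewed, at most 14 in all, crops included, and the job is handed in when it is done.

Besides the shell and the picture viewer there is one more tool, called after ">>>" as name(argument=value, ...), one argument or row to a line, values as JSON. move_arm: Moves the arm, as the interface text tells. Its arguments: {"type":"object","properties":{"steps":{"type":"array","items":{"type":"array","items":{"type":"number"}}},"grip_force":{"type":"number"}},"required":["steps"]}

```bash
mkdir -p pics; ls; python3 - <<'E'
from bench import ctrl
import cv2
for n in("top","scene"):
    cv2.imwrite(f"pics/{n}0.png",ctrl.capture(n)); c=ctrl.get_calibration(n); print(n,c)
print(ctrl.read_state())
E
```

```text
pics
top {'vertical_fov': 49.84641309709885, 'cx': 279.5925473460712, 'cy': 206.27628762155945, 'R': array([[-0.00163804, -0.99999365,  0.00316363],
       [-0.99243808,  0.00123736, -0.12274009],
       [ 0.12273539, -0.00334076, -0.99243381]]), 't': array([-4.07825120e-04,  5.14335423e-01,  1.31725204e+00])}
scene {'vertical_fov': 45.99542829071883, 'cx': 291.3193926522321, 'cy': 207.94212249456373, 'R': array([[ 0.82401068, -0.56646178, -0.0112895 ],
       [-0.34050227, -0.47919321, -0.80896976],
       [ 0.45284059,  0.67044382, -0.58774184]]), 't': array([-0.42901694,  0.21489072,  0.91977069])}
{'clock': 0.1, 'joints': array([ 1.21199197e+00,  2.76506215e-01,  1.50594346e+00, -1.01653641e-06,
        1.36068701e+00, -1.21008549e-01]), 'joint_vel': array([ 8.03090663e-04, -9.28424803e-04, -4.80319103e-04, -8.87378498e-04,
        9.18361776e-05,  2.97115895e-04]), 'effort': array([ 3.89732915e-03, -4.05445969e+01, -2.37786752e+01,  7.03559141e-02,
        2.98095716e-02, -5.09091001e-05]), 'tcp_pos': array([0.13528979, 0.55836823, 0.20473093]), 'eef_rot': array([-3.14005980e+00, -1.85398146e-04,  2.90379692e+00]), 'contact_force': array([ 0.74787397, -0.39233385,  0.08881683]), 'wrist_torque': array([-0.00647515,  0.03926176, -0.04521528]), 'grasp_force': 0.0, 'gripper_width': 0.9985069843425384}
```

```bash
python3 - <<'E'
import cv2
a=cv2.imread("pics/top0.png"); cv2.imwrite("pics/top0b.png",cv2.resize(a,(800,600),interpolation=cv2.INTER_CUBIC))
E
```

```text
(no output)
```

View pics/top0b.png

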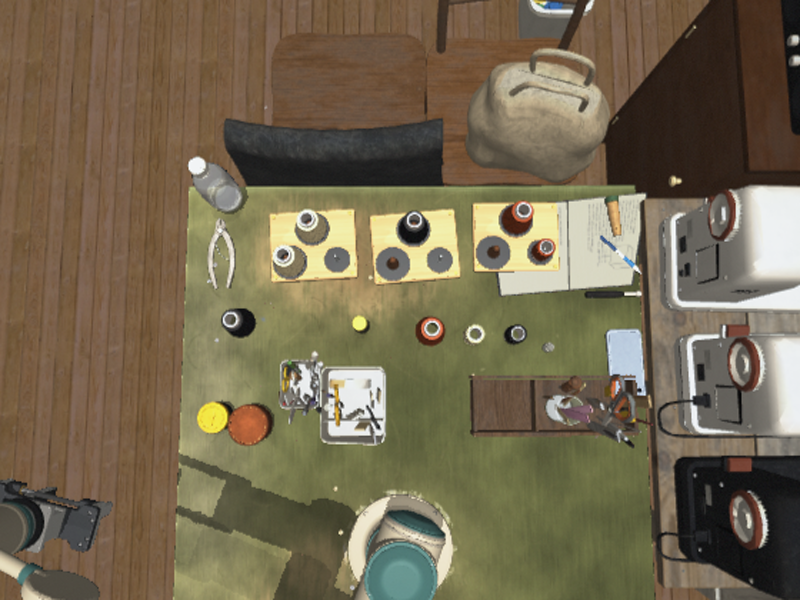

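View pics/scene0.png

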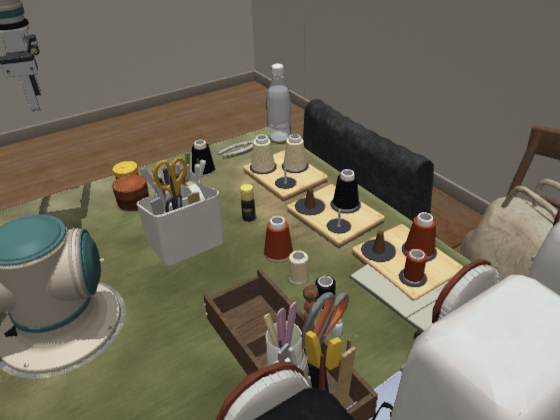

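The top view (enlarged ×1.43) shows three stands: cream at about (313,245), black (415,246) and rust (516,238). The loose things are the black cone (237,322), glue (360,324), rust cone (431,330), cream spool (475,334), black spool (515,334) and dropper (548,347). Next, a closer crop.

```bash
python3 - <<'E'
import cv2
a=cv2.imread("pics/top0.png")[135:255,145:410]; cv2.imwrite("pics/top0c.png",cv2.resize(a,None,fx=3,fy=3,interpolation=cv2.INTER_CUBIC))
E
```

```text
(no output)
```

View pics/top0c.png

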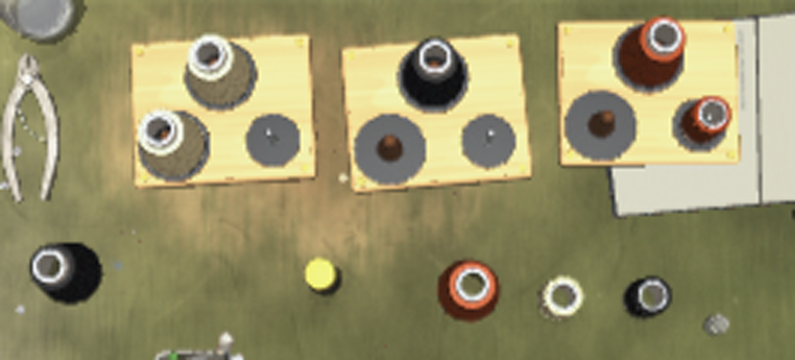

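```bash
cat >h.py <<'E'
import numpy as np, math
from bench import ctrl
def ray(cal,u,v,z,h=420):
    f=h/2/math.tan(math.radians(cal["vertical_fov"])/2)
    R,t=np.array(cal["R"]),np.array(cal["t"])
    d=R.T@np.array([(u-cal["cx"])/f,(v-cal["cy"])/f,1]); o=-R.T@t
    return o+d*(z-o[2])/d[2]
def state():
    s=ctrl.read_state(); print(round(s["clock"],2),np.round(s["tcp_pos"],4),np.round(s["eef_rot"],3),np.round(s["joints"],2)); return s
E
python3 - <<'E'
from h import *
c=ctrl.get_calibration("top")
p=lambda u,v,z: ray(c,145+(u+.5)/3-.5,135+(v+.5)/3-.5,z)[:2]
for n,u,v,z in [("coneb",49,267,.088),("coner",472,285,.088),("spc",564,296,.06),("spb",653,295,.06),("glue",321,275,.088),("drop",717,323,.055)]: print(n,p(u,v,z).round(4))
loc=np.array([[75,92],[75,-92],[-75,-92],[-75,92]])/1000
S={"cream":[(132,46),(308,36),(316,178),(137,187)],"black":[(343,48),(519,36),(531,179),(356,191)],"rust":[(558,22),(738,20),(741,162),(560,163)]}
F={"cream":[((273,140),(-.035,-.05))],"black":[((390,149),(-.035,.05)),((489,140),(-.035,-.05))],"rust":[((600,125),(-.035,.05))]}
for n in S:
    P=[p(*q,.018) for q in S[n]]+[p(*q,.02) for q,_ in F[n]]
    L=np.vstack([loc,[l for _,l in F[n]]]); P=np.array(P)
    A=L-L.mean(0);B=P-P.mean(0)
    U,_,V=np.linalg.svd(A.T@B); R=V.T@U.T; o=P.mean(0)-R@L.mean(0)
    print(n,o.round(4),round(math.degrees(math.atan2(R[1,0],R[0,0])),2),"res mm",((L@R.T+o-P)*1000).round(1).tolist())
    for _,l in F[n]: print("  peg",l,(R@l+o).round(4))
state()
E
```

```text
coneb [0.458  0.3363]
coner [ 0.4403 -0.0645]
spc [ 0.4315 -0.1549]
spb [ 0.4324 -0.2411]
glue [0.45   0.0785]
drop [ 0.4055 -0.3034]
cream [0.6225 0.1829] 3.27 res mm [[2.2, 2.2], [2.4, -2.0], [-0.7, -1.5], [-2.2, 2.1], [-1.7, -0.8]]
  peg (-0.035, -0.05) [0.5904 0.131 ]
black [ 0.6208 -0.0342] 4.28 res mm [[1.1, 1.6], [2.4, -2.1], [0.6, -2.9], [-1.1, 4.1], [-0.6, -0.5], [-2.3, -0.2]]
  peg (-0.035, 0.05) [0.5822 0.0131]
  peg (-0.035, -0.05) [ 0.5896 -0.0866]
rust [ 0.6423 -0.2499] 0.09 res mm [[2.5, 0.6], [0.8, 1.0], [-2.0, -0.8], [-1.4, 0.1], [0.1, -0.9]]
  peg (-0.035, 0.05) [ 0.6072 -0.1999]
0.1 [0.1353 0.5584 0.2047] [-3.14  -0.     2.904] [ 1.21  0.28  1.51 -0.    1.36 -0.12]
```

>>> move_arm(
  steps=[
    [-0.366,-0.14,0,0,0,-13.6,0.85],
    [-0.366,-0.14,0,0,0,-13.6,0.85],
    [-0.366,-0.14,0,0,0,-13.6,0.85],
    [-0.366,-0.14,0,0,0,-13.6,0.85],
    [-0.366,-0.14,0,0,0,-13.6,0.85],
  ],
  grip_force=15,
)

```text
clock: 0.6
tcp_pos: [0.3395, 0.4177, 0.2052]
eef_rot: [-3.141, -0.0, 3.142]
contact_force: [0.7, 0.4, 0.8]
gripper_width: 0.851
grasp_force: 0.0
```

>>> move_arm(
  steps=[
    [-0.117,-0.081,0,0,0,0,0.85],
    [-0.117,-0.081,0,0,0,0,0.85],
    [-0.117,-0.081,0,0,0,0,0.85],
    [-0.117,-0.081,0.03,0,0,0,0.85],
    [-0.117,-0.081,0.06,0,0,0,0.85],
  ],
)

```text
clock: 1.1
tcp_pos: [0.4573, 0.3371, 0.1451]
eef_rot: [3.141, 0.002, 3.138]
contact_force: [-0.1, 0.2, 0.1]
gripper_width: 0.851
grasp_force: 0.0
```

```bash
python3 - <<'E'
from h import *
import cv2
state(); c=ctrl.get_calibration("wrist"); im=ctrl.capture("wrist"); cv2.imwrite("pics/w1.png",im); print(c)
E
```

```text
1.1 [0.4573 0.3371 0.1451] [3.141e+00 2.000e-03 3.138e+00] [ 0.51  0.3   1.62  0.    1.22 -1.05]
{'vertical_fov': 61.272828931839896, 'cx': 276.605174875646, 'cy': 207.52771334526852, 'R': array([[ 4.08372746e-03,  9.99991078e-01,  1.07989616e-03],
       [ 9.69547302e-01, -4.22383631e-03,  2.44867698e-01],
       [ 2.44870074e-01,  4.70374614e-05, -9.69555901e-01]]), 't': array([-0.34052753, -0.45351387,  0.21906675])}
```

View pics/w1.png

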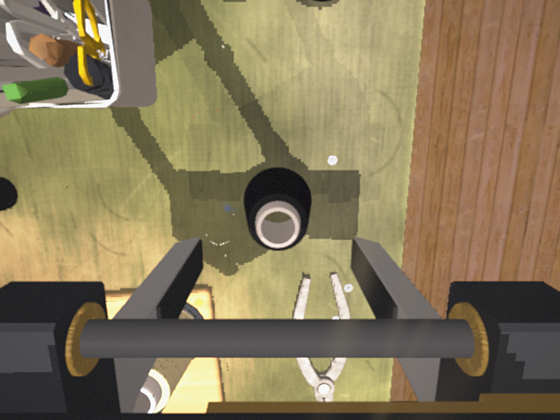

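The black cone sits centred between the fingers, with its nose at (277,224), i.e. about (0.459, 0.339). I go down and grip.

>>> move_arm(
  steps=[
    [-0.001,0.001,0.05,0,0,0,0.85],
    [-0.001,0.001,0.1,0,0,0,0.85],
    [-0.001,0.001,0.102,0,0,0,0.85],
    [-0.001,0.001,0.102,0,0,0,0.3],
    [-0.001,0.001,0.102,0,0,0,0.3],
  ],
  grip_force=15,
)

```text
clock: 1.65
tcp_pos: [0.4582, 0.3403, 0.046]
eef_rot: [3.139, 0.004, 3.141]
contact_force: [0.1, 0.0, 0.3]
gripper_width: 0.712
grasp_force: 0.0
```

>>> move_arm(
  steps=[
    [0,0,0,0,0,0,0.3],
    [0,0,0,0,0,0,0.3],
    [0,0,0,0,0,0,0.3],
    [0,0,0,0,0,0,0.3],
  ],
)

```text
clock: 2.05
tcp_pos: [0.4579, 0.3398, 0.0458]
eef_rot: [3.139, 0.004, 3.141]
contact_force: [-0.3, -1.8, 6.3]
gripper_width: 0.557
grasp_force: 15.2
```

>>> move_arm(
  steps=[
    [0,0,0,0,0,0,0.3],
    [0,0,-0.02,0,0,0,0.3],
    [0,0,-0.06,0,0,0,0.3],
    [0,0,-0.1,0,0,0,0.3],
    [0,0,-0.13,0,0,0,0.3],
  ],
  grip_force=25,
)

```text
clock: 2.55
tcp_pos: [0.4569, 0.3396, 0.1765]
eef_rot: [3.14, 0.003, 3.141]
contact_force: [0.7, 0.2, -0.9]
gripper_width: 0.555
grasp_force: 24.5
```

```bash
python3 - <<'E'
from h import *
import cv2
cv2.imwrite("pics/s1.png",ctrl.capture("scene"))
E
```

```text
(no output)
```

View pics/s1.png

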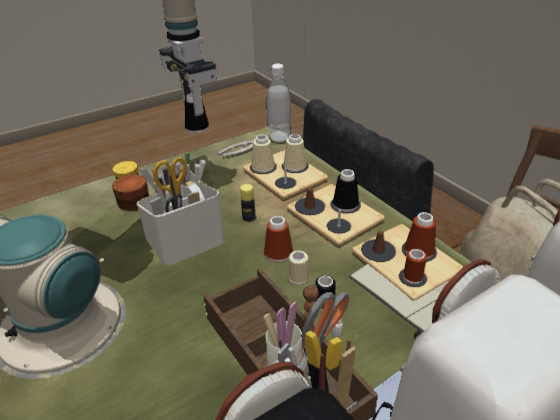

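The black cone hangs upright in the gripper (195,110). I carry it to the black stand's peg.

>>> move_arm(
  steps=[
    [-0.008,-0.02,0,0,0,0,0.3],
    [-0.025,-0.065,0,0,0,0,0.3],
    [-0.042,-0.11,0,0,0,0,0.3],
    [-0.058,-0.154,0,0,0,0,0.3],
    [-0.075,-0.198,0,0,0,0,0.3],
  ],
)

```text
clock: 3.1
tcp_pos: [0.5312, 0.1396, 0.1733]
eef_rot: [3.141, -0.0, 3.142]
contact_force: [0.6, -0.0, -1.0]
gripper_width: 0.553
grasp_force: 24.5
```

>>> move_arm(
  steps=[
    [-0.016,-0.043,0,0,0,0,0.3],
    [-0.033,-0.086,0,0,0,0,0.3],
    [-0.046,-0.118,0,0,0,0,0.3],
    [-0.05,-0.128,0,0,0,0,0.3],
    [-0.05,-0.128,0.01,0,0,0,0.3],
  ],
)

```text
clock: 3.6
tcp_pos: [0.5825, 0.0119, 0.1639]
eef_rot: [3.141, 0.003, 3.139]
contact_force: [-0.3, 1.1, -1.0]
gripper_width: 0.554
grasp_force: 24.5
```

```bash
python3 - <<'E'
from h import *
import cv2
state(); cv2.imwrite("pics/s2.png",ctrl.capture("scene")[100:300,200:460].repeat(3,0).repeat(3,1))
E
```

```text
3.6 [0.5825 0.0119 0.1639] [3.141e+00 3.000e-03 3.139e+00] [-0.1   0.31  1.56  0.    1.27 -1.67]
```

View pics/s2.png

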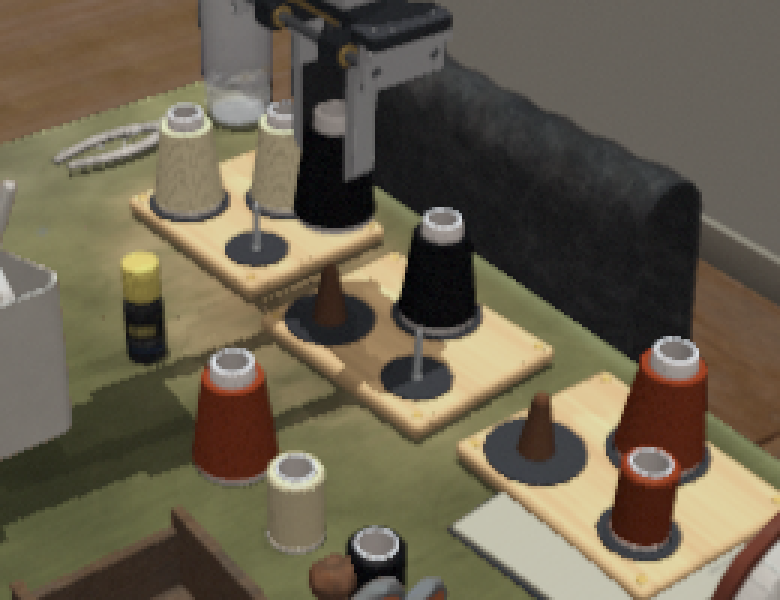

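The cone hangs over the free peg (cone axis at x≈335, peg at x≈330 in the crop), so I lower it and release.

>>> move_arm(
  steps=[
    [0,0.001,0.03,0,0,0,0.3],
    [0,0.001,0.06,0,0,0,0.3],
    [0,0.001,0.085,0,0,0,0.3],
    [0,0.001,0.096,0,0,0,0.3],
    [0,0.001,0.097,0,0,0,0.3],
  ],
)

```text
clock: 4.15
tcp_pos: [0.5791, 0.0164, 0.0659]
eef_rot: [3.14, -0.004, -3.14]
contact_force: [-1.9, 1.0, 2.0]
gripper_width: 0.56
grasp_force: 24.8
```

>>> move_arm(
  steps=[
    [0,0,0.001,0,0,0,0.3],
    [0,0,0.001,0,0,0,0.85],
    [0,0,0.001,0,0,0,0.85],
    [0,0,0.001,0,0,0,0.85],
  ],
)

```text
clock: 4.55
tcp_pos: [0.582, 0.014, 0.0659]
eef_rot: [-3.141, 0.002, 3.141]
contact_force: [0.6, -0.2, -0.1]
gripper_width: 0.775
grasp_force: 0.0
```

>>> move_arm(
  steps=[
    [0,0,-0.045,0,0,0,0.85],
    [0,0,-0.085,0,0,0,0.85],
    [0.043,-0.024,-0.085,0,0,0,0.85],
    [0.086,-0.047,-0.085,0,0,0,0.85],
    [0.129,-0.071,-0.085,0,0,0,0.85],
  ],
)

```text
clock: 5.05
tcp_pos: [0.4515, -0.0577, 0.1509]
eef_rot: [-3.141, 0.002, -3.141]
contact_force: [-0.2, -0.8, -0.1]
gripper_width: 0.852
grasp_force: 0.0
```

>>> move_arm(
  steps=[
    [0.013,-0.008,0,0,0,0,0.85],
    [0.013,-0.008,0,0,0,0,0.85],
  ],
)

```text
clock: 5.25
tcp_pos: [0.4382, -0.0657, 0.151]
eef_rot: [-3.141, 0.001, 3.138]
contact_force: [-0.3, 0.3, -1.4]
gripper_width: 0.848
grasp_force: 0.0
```

```bash
python3 - <<'E'
from h import *
import cv2
state(); c=ctrl.get_calibration("wrist"); im=ctrl.capture("wrist"); cv2.imwrite("pics/w2.png",im)
np.save("w2.npy",c,allow_pickle=True)
E
```

```text
5.25 [ 0.4382 -0.0657  0.151 ] [-3.141e+00  1.000e-03  3.138e+00] [-0.31  0.12  1.86  0.    1.17 -1.87]
```

View pics/w2.png

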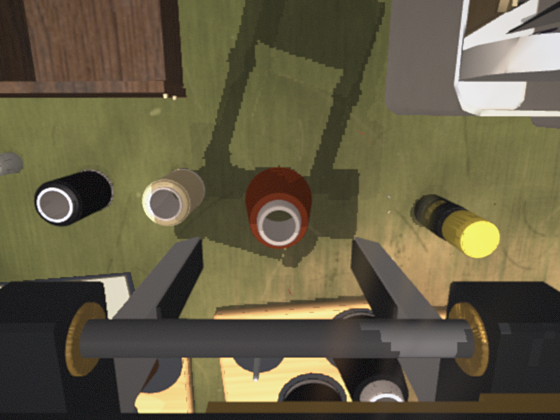

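The rust cone's nose is at (279,224), centred between the fingers; the spool tops are at (165,201) and (56,205). I grip the cone.

>>> move_arm(
  steps=[
    [-0.001,0.0,0.05,0,0,0,0.85],
    [-0.001,0,0.1,0,0,0,0.85],
    [-0.001,0.0,0.105,0,0,0,0.85],
    [-0.001,0,0.105,0,0,0,0.3],
    [-0.001,0,0.105,0,0,0,0.3],
  ],
  grip_force=20,
)

```text
clock: 5.8
tcp_pos: [0.4429, -0.0652, 0.0469]
eef_rot: [-3.141, 0.003, -3.141]
contact_force: [0.2, -0.3, 0.4]
gripper_width: 0.712
grasp_force: 0.0
```

>>> move_arm(
  steps=[
    [0,0,0,0,0,0,0.3],
    [0,0,0,0,0,0,0.3],
    [0,0,0,0,0,0,0.3],
    [0,0,0,0,0,0,0.3],
    [0,0,0,0,0,0,0.3],
  ],
  grip_force=25,
)

```text
clock: 6.3
tcp_pos: [0.442, -0.0653, 0.047]
eef_rot: [-3.141, 0.004, 3.141]
contact_force: [0.3, 1.2, 6.7]
gripper_width: 0.549
grasp_force: 25.1
```

```bash
python3 - <<'E'
from h import *
c=np.load("w2.npy",allow_pickle=True).item()
for n,u,v,z in [("rust",279,224,.088),("cream",165,201,.06),("blk",56,205,.06)]: print(n,ray(c,u,v,z).round(4))
state()
E
```

```text
rust [ 0.4414 -0.0627  0.088 ]
cream [ 0.4308 -0.1515  0.06  ]
blk [ 0.4337 -0.2372  0.06  ]
6.3 [ 0.442  -0.0653  0.047 ] [-3.141  0.004  3.141] [-0.3   0.24  2.01  0.    0.89 -1.87]
```

>>> move_arm(
  steps=[
    [0,0,-0.02,0,0,0,0.3],
    [0,0,-0.06,0,0,0,0.3],
    [0,0,-0.1,0,0,0,0.3],
    [-0.02,-0.016,-0.13,0,0,0,0.3],
    [-0.05,-0.041,-0.13,0,0,0,0.3],
  ],
)

```text
clock: 6.8
tcp_pos: [0.4919, -0.1061, 0.1806]
eef_rot: [-3.139, 0.008, -3.141]
contact_force: [1.0, -0.6, -1.3]
gripper_width: 0.549
grasp_force: 24.6
```

>>> move_arm(
  steps=[
    [-0.032,-0.026,0,0,0,0,0.3],
    [-0.065,-0.053,0,0,0,0,0.3],
    [-0.098,-0.08,0,0,0,0,0.3],
    [-0.115,-0.094,0,0,0,0,0.3],
    [-0.115,-0.094,0.01,0,0,0,0.3],
  ],
)

```text
clock: 7.3
tcp_pos: [0.6079, -0.2027, 0.1655]
eef_rot: [-3.14, 0.003, 3.14]
contact_force: [-0.6, 0.7, -1.3]
gripper_width: 0.544
grasp_force: 24.6
```

```bash
python3 - <<'E'
from h import *
import cv2
state(); cv2.imwrite("pics/s3.png",ctrl.capture("scene")[100:300,230:490].repeat(3,0).repeat(3,1))
E
```

```text
7.3 [ 0.6079 -0.2027  0.1655] [-3.14e+00  3.00e-03  3.14e+00] [-0.43  0.4   1.42 -0.    1.32 -2.  ]
```

View pics/s3.png

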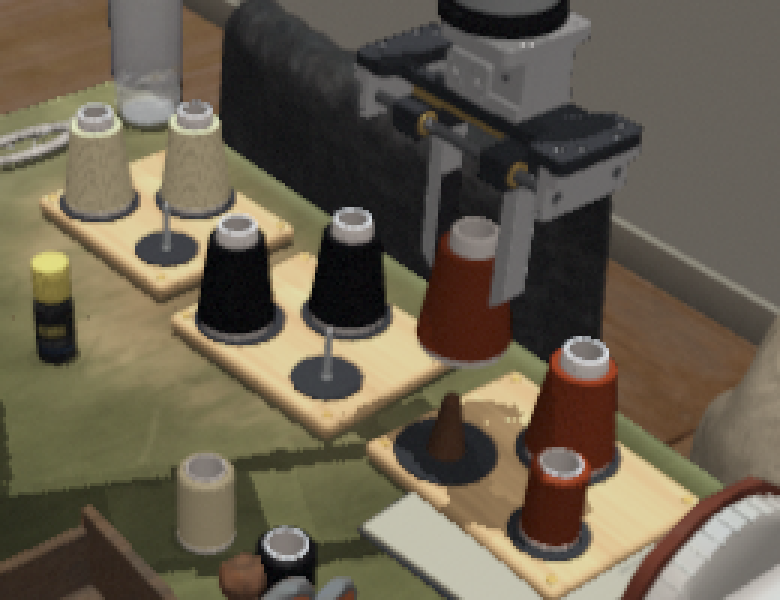

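The black cone is seated on its peg; the rust cone hangs over its own peg (axis about (464,345), peg (446,455), and the lean matches the view's perspective). I lower it.

>>> move_arm(
  steps=[
    [0,0.002,0.03,0,0,0,0.3],
    [0,0.002,0.06,0,0,0,0.3],
    [0,0.002,0.085,0,0,0,0.3],
    [0,0.002,0.096,0,0,0,0.3],
    [0,0.002,0.098,0,0,0,0.3],
  ],
)

```text
clock: 7.85
tcp_pos: [0.6024, -0.1957, 0.0672]
eef_rot: [3.138, -0.005, 3.142]
contact_force: [-2.6, 2.4, 5.6]
gripper_width: 0.548
grasp_force: 25.1
```

>>> move_arm(
  steps=[
    [0,0,0.001,0,0,0,0.3],
    [0,0,0.001,0,0,0,0.85],
    [0,0,0.001,0,0,0,0.85],
    [0,0,0.001,0,0,0,0.85],
  ],
)

```text
clock: 8.25
tcp_pos: [0.6059, -0.1984, 0.067]
eef_rot: [-3.141, 0.002, 3.141]
contact_force: [0.9, -0.3, 0.5]
gripper_width: 0.768
grasp_force: 0.0
```

>>> move_arm(
  steps=[
    [0,0,-0.045,0,0,0,0.85],
    [0,0,-0.09,0,0,0,0.7],
    [0.045,0.012,-0.09,0,0,0,0.7],
    [0.09,0.024,-0.09,0,0,0,0.7],
    [0.135,0.036,-0.09,0,0,0,0.7],
  ],
)

```text
clock: 8.75
tcp_pos: [0.4694, -0.162, 0.1569]
eef_rot: [-3.141, 0.002, 3.141]
contact_force: [0.2, -0.9, 0.0]
gripper_width: 0.701
grasp_force: 0.0
```

>>> move_arm(
  steps=[
    [0.04,0.009,0,0,0,0,0.7],
    [0.04,0.009,0.03,0,0,0,0.7],
    [0.04,0.009,0.06,0,0,0,0.7],
  ],
)

```text
clock: 9.05
tcp_pos: [0.4305, -0.1535, 0.0975]
eef_rot: [-3.139, 0.005, 3.141]
contact_force: [0.2, -0.2, -0.0]
gripper_width: 0.701
grasp_force: 0.0
```

```bash
python3 - <<'E'
from h import *
import cv2
state(); c=ctrl.get_calibration("wrist"); im=ctrl.capture("wrist"); cv2.imwrite("pics/w3.png",im)
np.save("w3.npy",c,allow_pickle=True)
E
```

```text
9.05 [ 0.4305 -0.1535  0.0975] [-3.139  0.005  3.141] [-0.49  0.19  1.92 -0.    1.03 -2.06]
```

View pics/w3.png

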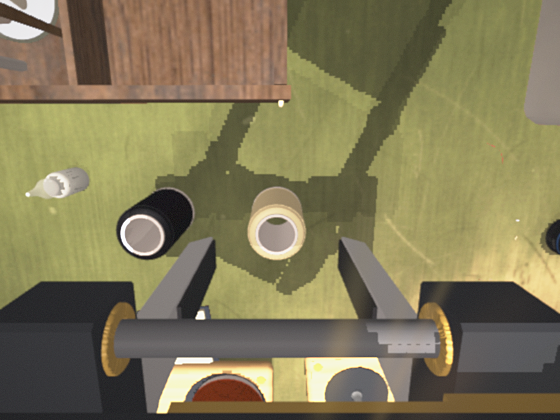

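The cream spool is centred at (276,236) and the fingers clear the black spool at (145,234). I go down and grip.

>>> move_arm(
  steps=[
    [0,0,0.04,0,0,0,0.7],
    [0,0,0.075,0,0,0,0.7],
    [0,0,0.077,0,0,0,0.7],
    [0,0,0.077,0,0,0,0.25],
    [0,0,0.077,0,0,0,0.25],
  ],
  grip_force=15,
)

```text
clock: 9.6
tcp_pos: [0.4318, -0.1538, 0.021]
eef_rot: [-3.14, 0.003, 3.141]
contact_force: [0.2, 0.6, -0.2]
gripper_width: 0.566
grasp_force: 0.0
```

>>> move_arm(
  steps=[
    [0,0,0,0,0,0,0.25],
    [0,0,0,0,0,0,0.25],
    [0,0,0,0,0,0,0.25],
    [0,0,0,0,0,0,0.25],
    [0,0,-0.01,0,0,0,0.25],
  ],
)

```text
clock: 10.1
tcp_pos: [0.4295, -0.1526, 0.0295]
eef_rot: [3.141, -0.001, 3.141]
contact_force: [-0.4, 0.8, -1.0]
gripper_width: 0.454
grasp_force: 15.0
```

```bash
python3 - <<'E'
from h import *
c=np.load("w3.npy",allow_pickle=True).item()
for n,u,v,z in [("cream",276.5,236,.06),("blk",144,234,.06),("drop base",72,181,.02)]: print(n,ray(c,u,v,z).round(4))
state()
E
```

```text
cream [ 0.4343 -0.1523  0.06  ]
blk [ 0.4329 -0.2373  0.06  ]
drop base [ 0.4055 -0.3022  0.02  ]
10.1 [ 0.4295 -0.1526  0.0295] [ 3.141e+00 -1.000e-03  3.141e+00] [-0.49  0.28  2.01  0.    0.86 -2.06]
```

>>> move_arm(
  steps=[
    [0,0,-0.045,0,0,0,0.25],
    [0,0,-0.09,0,0,0,0.25],
    [0,0.01,-0.12,0,0,0,0.25],
    [-0.02,0.045,-0.12,0,0,0,0.25],
    [-0.04,0.085,-0.12,0,0,0,0.25],
  ],
)

```text
clock: 10.6
tcp_pos: [0.4712, -0.0682, 0.1516]
eef_rot: [-3.14, 0.004, 3.138]
contact_force: [1.1, -1.7, -1.1]
gripper_width: 0.452
grasp_force: 15.0
```

>>> move_arm(
  steps=[
    [-0.02,0.04,0,0,0,0,0.25],
    [-0.044,0.08,0,0,0,0,0.25],
    [-0.068,0.12,0,0,0,0,0.25],
    [-0.092,0.16,0,0,0,0,0.25],
    [-0.11,0.188,0,0,0,0,0.25],
  ],
)

```text
clock: 11.1
tcp_pos: [0.581, 0.1228, 0.1499]
eef_rot: [3.141, 0.0, -3.14]
contact_force: [0.4, -0.2, -0.1]
gripper_width: 0.451
grasp_force: 15.0
```

>>> move_arm(
  steps=[
    [-0.008,0.011,0.01,0,0,0,0.25],
    [-0.008,0.011,0.02,0,0,0,0.25],
    [-0.008,0.011,0.02,0,0,0,0.25],
  ],
)

```text
clock: 11.4
tcp_pos: [0.5856, 0.1298, 0.1271]
eef_rot: [-3.14, -0.006, 3.141]
contact_force: [-0.3, 0.0, -0.9]
gripper_width: 0.452
grasp_force: 15.0
```

```bash
python3 - <<'E'
from h import *
import cv2
state(); cv2.imwrite("pics/s4.png",ctrl.capture("scene")[100:300,200:460].repeat(3,0).repeat(3,1))
E
```

```text
11.4 [0.5856 0.1298 0.1271] [-3.14  -0.006  3.141] [ 0.1   0.37  1.57 -0.    1.21 -1.47]
```

View pics/s4.png

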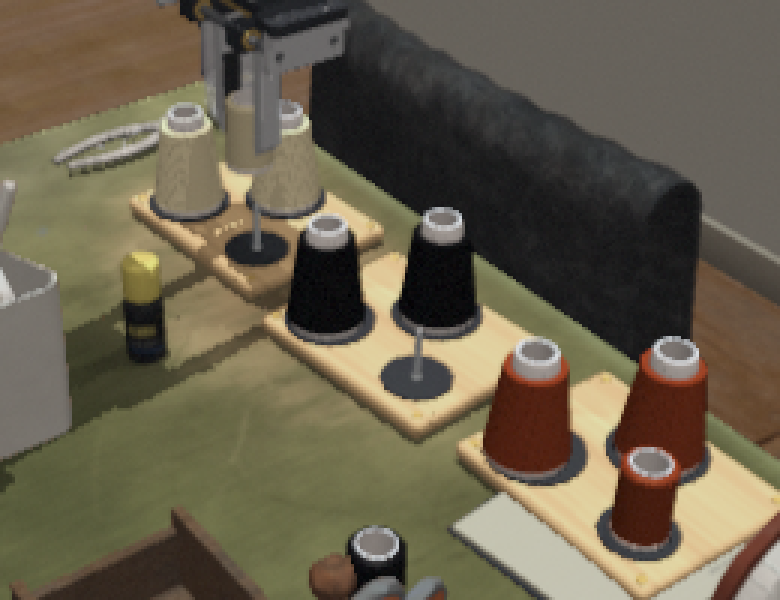

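Both cones sit on their pegs; the cream spool hangs at about (250,165) against the pin at (257,200), so I shift it 3 mm in +x and lower.

>>> move_arm(
  steps=[
    [-0.003,-0.001,0.0,0,0,0,0.25],
    [-0.003,-0.001,0.03,0,0,0,0.25],
    [-0.003,-0.001,0.06,0,0,0,0.25],
    [-0.003,-0.001,0.08,0,0,0,0.25],
    [-0.003,-0.001,0.085,0,0,0,0.25],
  ],
)

```text
clock: 11.95
tcp_pos: [0.5895, 0.1285, 0.0427]
eef_rot: [-3.141, -0.004, 3.14]
contact_force: [-0.4, 0.5, 0.0]
gripper_width: 0.451
grasp_force: 15.0
```

>>> move_arm(
  steps=[
    [0,0,0,0,0,0,0.25],
  ],
)

```text
clock: 12.05
tcp_pos: [0.5911, 0.1291, 0.0445]
eef_rot: [-3.141, -0.001, 3.14]
contact_force: [0.6, -0.7, -1.0]
gripper_width: 0.448
grasp_force: 15.0
```

>>> move_arm(
  steps=[
    [0,0,0.002,0,0,0,0.25],
    [0,0,0.003,0,0,0,0.25],
    [0,0,0.003,0,0,0,0.65],
    [0,0,0.003,0,0,0,0.65],
    [0,0,0.003,0,0,0,0.65],
  ],
)

```text
clock: 12.55
tcp_pos: [0.5916, 0.1302, 0.042]
eef_rot: [3.141, 0.001, 3.141]
contact_force: [-0.8, -0.0, -0.3]
gripper_width: 0.642
grasp_force: 0.0
```

>>> move_arm(
  steps=[
    [0,0,-0.04,0,0,0,0.65],
    [0,0,-0.08,0,0,0,0.65],
    [0.02,-0.035,-0.1,0,0,0,0.65],
    [0.045,-0.075,-0.1,0,0,0,0.65],
    [0.07,-0.115,-0.1,0,0,0,0.65],
  ],
)

```text
clock: 13.05
tcp_pos: [0.5213, 0.0142, 0.1426]
eef_rot: [-3.141, 0.003, -3.14]
contact_force: [0.5, -1.6, 0.3]
gripper_width: 0.65
grasp_force: 0.0
```

>>> move_arm(
  steps=[
    [0.016,-0.045,0,0,0,0,0.65],
    [0.032,-0.091,0,0,0,0,0.65],
    [0.048,-0.137,0,0,0,0,0.65],
    [0.064,-0.183,0,0,0,0,0.65],
    [0.08,-0.229,0,0,0,0,0.65],
  ],
)

```text
clock: 13.55
tcp_pos: [0.4404, -0.2155, 0.1419]
eef_rot: [-3.141, 0.001, 3.141]
contact_force: [-0.3, 0.2, -0.4]
gripper_width: 0.652
grasp_force: 0.0
```

>>> move_arm(
  steps=[
    [0.008,-0.023,0,0,0,0,0.65],
    [0.008,-0.023,0.02,0,0,0,0.65],
    [0.008,-0.023,0.045,0,0,0,0.65],
  ],
)

```text
clock: 13.85
tcp_pos: [0.4339, -0.2389, 0.0972]
eef_rot: [-3.139, 0.003, 3.139]
contact_force: [0.3, 1.2, -0.7]
gripper_width: 0.651
grasp_force: 0.0
```

```bash
python3 - <<'E'
from h import *
import cv2
state(); im=ctrl.capture("wrist"); s=ctrl.capture("scene")
cv2.imwrite("pics/c5.png",np.hstack([im[60:420,60:460],s[100:300,230:430].repeat(2,0).repeat(2,1)[:360]]))
E
```

```text
13.85 [ 0.4339 -0.2389  0.0972] [-3.139e+00  3.000e-03  3.139e+00] [-0.64  0.24  1.84  0.    1.05 -2.21]
```

View pics/c5.png

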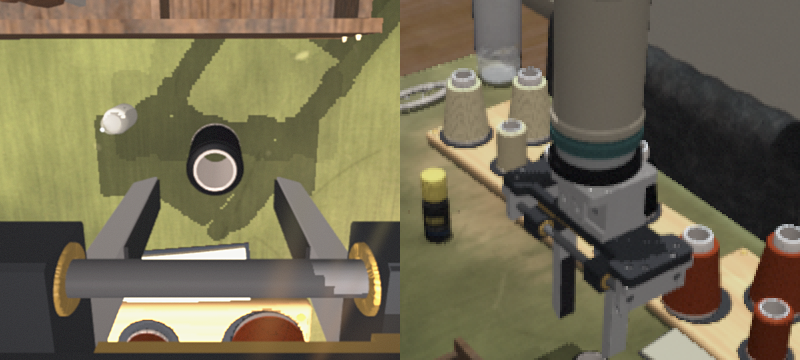

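The cream spool stands on its pin. The black spool is centred between the fingers (215,170), and the dropper at (118,120) is clear, so I go down and grip.

>>> move_arm(
  steps=[
    [0,0,0.04,0,0,0,0.65],
    [0,0,0.075,0,0,0,0.65],
    [0,0,0.077,0,0,0,0.65],
    [0,0,0.077,0,0,0,0.25],
    [0,0,0.077,0,0,0,0.25],
  ],
)

```text
clock: 14.45
tcp_pos: [0.4347, -0.2378, 0.0213]
eef_rot: [-3.14, 0.003, 3.142]
contact_force: [-0.0, -0.6, -0.3]
gripper_width: 0.519
grasp_force: 0.0
```

>>> move_arm(
  steps=[
    [0,0,0,0,0,0,0.25],
    [0,0,0,0,0,0,0.25],
    [0,0,0,0,0,0,0.25],
    [0,0,-0.01,0,0,0,0.25],
    [0,0,-0.05,0,0,0,0.25],
  ],
)

```text
clock: 14.95
tcp_pos: [0.43, -0.2346, 0.0673]
eef_rot: [3.136, -0.008, 3.141]
contact_force: [-1.0, -0.1, -1.7]
gripper_width: 0.452
grasp_force: 15.0
```

>>> move_arm(
  steps=[
    [0,0,-0.04,0,0,0,0.25],
    [0,0,-0.08,0,0,0,0.25],
    [-0.03,0.03,-0.08,0,0,0,0.25],
    [-0.06,0.06,-0.08,0,0,0,0.25],
    [-0.09,0.09,-0.08,0,0,0,0.25],
  ],
)

```text
clock: 15.45
tcp_pos: [0.5235, -0.146, 0.1506]
eef_rot: [-3.141, 0.0, 3.14]
contact_force: [-0.8, -0.5, -1.4]
gripper_width: 0.454
grasp_force: 15.0
```

>>> move_arm(
  steps=[
    [-0.03,0.028,0,0,0,0,0.25],
    [-0.056,0.051,0,0,0,0,0.25],
    [-0.067,0.061,0.01,0,0,0,0.25],
    [-0.067,0.061,0.02,0,0,0,0.25],
    [-0.067,0.061,0.02,0,0,0,0.25],
  ],
)

```text
clock: 15.95
tcp_pos: [0.5873, -0.0862, 0.1271]
eef_rot: [3.141, -0.006, 3.141]
contact_force: [-0.1, -0.9, -1.9]
gripper_width: 0.453
grasp_force: 15.0
```

```bash
python3 - <<'E'
from h import *
import cv2
state(); cv2.imwrite("pics/s6.png",ctrl.capture("scene")[100:300,230:490].repeat(3,0).repeat(3,1))
E
```

```text
15.95 [ 0.5873 -0.0862  0.1271] [ 3.141 -0.006  3.141] [-0.26  0.36  1.58 -0.    1.21 -1.83]
```

View pics/s6.png

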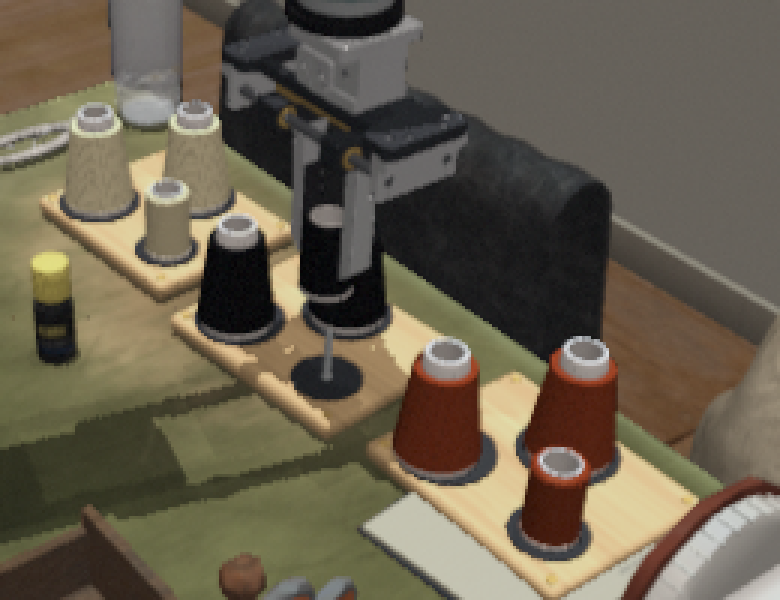

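The black spool hangs at x≈326 against the pin at (330,330). I make the same 3 mm shift and lower.

>>> move_arm(
  steps=[
    [-0.003,-0.001,0.0,0,0,0,0.25],
    [-0.003,-0.001,0.03,0,0,0,0.25],
    [-0.003,-0.001,0.06,0,0,0,0.25],
    [-0.003,-0.001,0.08,0,0,0,0.25],
    [-0.003,-0.001,0.085,0,0,0,0.25],
  ],
)

```text
clock: 16.5
tcp_pos: [0.5911, -0.0877, 0.0427]
eef_rot: [3.141, -0.004, 3.14]
contact_force: [-0.4, 0.0, -1.0]
gripper_width: 0.452
grasp_force: 15.0
```

>>> move_arm(
  steps=[
    [0,0,0,0,0,0,0.25],
  ],
)

```text
clock: 16.6
tcp_pos: [0.5928, -0.0878, 0.0444]
eef_rot: [3.141, -0.001, 3.14]
contact_force: [-0.7, 0.1, -0.2]
gripper_width: 0.454
grasp_force: 15.0
```

>>> move_arm(
  steps=[
    [0,0,0.002,0,0,0,0.25],
    [0,0,0.003,0,0,0,0.25],
    [0,0,0.003,0,0,0,0.65],
    [0,0,0.003,0,0,0,0.65],
    [0,0,0.003,0,0,0,0.65],
  ],
)

```text
clock: 17.1
tcp_pos: [0.5936, -0.087, 0.042]
eef_rot: [-3.141, 0.001, 3.141]
contact_force: [0.2, -0.3, 0.3]
gripper_width: 0.639
grasp_force: 0.0
```

>>> move_arm(
  steps=[
    [0,0,-0.04,0,0,0,0.65],
    [0,0,-0.08,0,0,0,0.65],
    [0,0,-0.13,0,0,0,0.65],
    [0.05,0,-0.17,0,0,0,0.65],
    [0.1,0,-0.17,0,0,0,0.65],
  ],
)

```text
clock: 17.6
tcp_pos: [0.5079, -0.088, 0.2141]
eef_rot: [-3.139, 0.009, -3.141]
contact_force: [-0.9, -0.5, -0.0]
gripper_width: 0.65
grasp_force: 0.0
```

>>> move_arm(
  steps=[
    [0.05,0.04,0,0,0,0,0.65],
    [0.1,0.08,0,0,0,0,0.65],
    [0.15,0.12,0,0,0,0,0.65],
    [0.15,0.12,0,0,0,0,0.65],
    [0.15,0.12,0,0,0,0,0.65],
  ],
)

```text
clock: 18.1
tcp_pos: [0.3499, 0.0356, 0.2099]
eef_rot: [3.14, -0.002, -3.139]
contact_force: [-0.3, 0.5, 0.7]
gripper_width: 0.65
grasp_force: 0.0
```

```bash
python3 - <<'E'
from h import *
import cv2
state(); s=ctrl.capture("scene")[110:300,230:490].repeat(2,0).repeat(2,1); t=ctrl.capture("top")[135:255,145:410]
t=cv2.resize(t,(520,236)); cv2.imwrite("pics/f.png",np.vstack([s,t])[:600])
E
```

```text
18.1 [0.3499 0.0356 0.2099] [ 3.140e+00 -2.000e-03 -3.139e+00] [-0.1  -0.07  1.9   0.    1.32 -1.67]
```

View pics/f.png

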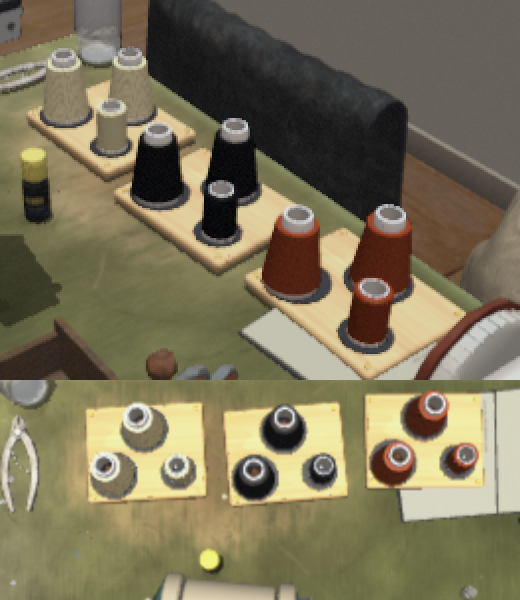

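All four threads are down on their own stands, upright on the felt. The glue bottle at (210,560) and the oiler at (468,592) have not moved, and the arm is clear.

```bash
python3 -c "
from bench import ctrl
print(ctrl.hand_in())"
```

```text
the job is handed in; nothing more can be done
None
```

All four threads are on their own colour's stand, upright and down on the felt by the final pictures; the glue bottle and oiler were left alone, and the job was handed in at about 18 s (result not shown).

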